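Pack and wedge a portion pan tight against its stop

ROBOT

A 7-joint arm with a two-finger parallel gripper is mounted at the origin on the work surface. World frame = base frame: x ahead of the robot, y to its left, z up, the work surface at z = 0. Lengths are in mm, angles in rad, forces in N, time in s.
With the tool pointing down it reaches from about 400 to 900 mm from the base axis. Payload 5.6 kg.
Tool frame: the origin (TCP) lies midway between the tips of the shut fingers; the grasp point (between the pads) lies r.tcp_to_grasp behind it (r.tcp_to_grasp is the distance from the TCP to the grasp point, in mm); z points along the fingers, y is the line along which they close (so a half turn about z gives the same grasp; the last joint's range is limited). The gripper opens to 92 mm and grips with 3 to 60 N. Pads are 20 mm wide; open, the fingers measure 128 mm over their backs; the gripper's body (75 mm by 189 mm) begins 69 mm behind the grasp point.
Start: joints at [1.166, 0.468, -0.012, 1.603, 0.006, 1.071, -0.056], TCP at [230.032, -607.944, 184.992] pointing down, gripper open.
Joint ranges: [-2.53, 2.53], [-0.31, 2.02], [-1.57, 1.55], [0.28, 2.44], [-1.29, 4.43], [0.15, 1.84], [-2.92, 2.92]. Speed limits (rad/s): [2.57, 2.57, 3.14, 3.14, 3.14, 3.14, 3.14].

INTERFACE

Orientations are given as a unit quaternion [x, y, z, w].
In Python, from workcell import r gives the robot as it stands.
- The arm moves only by the shell command python3 -m creep 'ROWS' [FORCE]. ROWS is a JSON object of lists of equal length, an entry for each row: "translation": the shift along the tool's x, y, z in mm, a list of three; "yaw": the turn about the tool's z in degrees; "claw": the closure, from -1 (fully open) to 1 (shut), so that 0 is half open. In form: {"translation": [[tx, ty, tz], ...], "yaw": [yaw, ...], "claw": [claw, ...]}. A call has 1 to 20 rows; each row is the pose to reach, as a shift and turn from the pose commanded when the call began, along the tool's axes at that moment; what a row does not reach only later rows make up. A row lasts 1/8 s, in which the tool goes at most 62.5 mm and 10.7 degrees, less where a joint would pass 70% of its speed; a pose out of reach is approached as far as the arm can. A call with a gripper value outside its range is refused whole. The fingers move at their own pace and stop on an object; FORCE is the grip in N (left out, the last holds). Time passes only in rows, so rows that repeat a pose let the fingers close. It gives the time, the measured TCP pose, the force, the opening and the grip force at its end, in the units of the state.
- r.state(): the state, without advancing time (a new reading comes with each control period).
- r.grab_frame(name): name is "scene" or "top"; returns the picture (384x512x3 uint8, red, green, blue); there is no depth.
- r.camera_model(name): a dict with "vfov" (degrees; the focal length in pixels is half the picture's height over the tangent of half this angle, whatever the lens; pixels are square), "cx", "cy" (the principal point, pixels), "R" (3x3) and "t" (3): a world point X has camera coordinates R X + t. Camera axes: x right, y down, z forward; pixel columns grow to the right and rows downward; lengths in mm; the calibration is good to about 2 mm. A picture is of the moment at which its call begins. camera_model takes no time and is no camera call.
- r.hand_in(): hands the job in; it is judged then, once.
Trained networks look in the newest picture that a camera, given by its name, has taken for a name from the list of things; names that differ only in an ending like _2 or _b are one class to them, and where a whole thing is asked for, a point or a joint stands for the part that bears it (a point fixed in the world has none). Each returns a list of dicts, best first, with "conf" (0 to 1); they miss things now and then, are a little off and sometimes report something else, mostly with a low value. They report only what shows in the picture. A call takes as long as a camera call.
- r.boxes_of(label, camera): "xyz" ([x, y, z] in mm, in world coordinates, good to about 4 mm: the middle of the surface that is visible of it).
The state is a dict: "time_s": time; "joint_pos": joint angles; "qd": joint speeds; "effort": joint torques, N m; "tool_pos": TCP position; "ee_rot": TCP orientation; "force": force on the tool from outside, world axes, zero at the start; "moment": the same for the moment, N m; "grip_width": finger opening in mm; "grip_force": force on a finger pad.
Only numpy, scipy, OpenCV 4.12 (cv2) and the standard library are available. Lean on these libraries where they do the work, as an engineer would, in place of code of your own. Each camera call takes 0.05 s, during which the arm holds its last target. There are 200 camera calls.

TASK

The steel pan sits loose in its locating frame. Fill the gap between the pan and the red bar: stand one or two blue spacers from the rack upright in it against the pan, one beside the other, enough for the orange wedge to take up what is left, then push the wedge down, tip first, between the bar and the spacers until you feel the stack go tight and the pan sits hard against its end stop. Finish still holding or pressing the wedge firmly down, without forcing it, so that everything stays tight; leave spare spacers in the rack and do not disturb the cup, jar and label roll.

Things in the scene. Friction and masses are not known exactly. Their poses are not given: they have to be found in the camera images.
- base: white base plate of the locating frame, 200 (x) x 290 (y) x 12 mm thick, fixed. Origin under the plate, on the long middle line; the top face is at z = 12 mm. Stop, pan, gap and bar follow each other along its y axis from +y to -y, and are parallel to its axes (the pan to about 1 degree).
- stop: dark steel end stop fixed on the base plate, 170 (x) x 20 (y) x 70 mm tall. Origin: middle of the lower edge of its face towards the pan; that face looks to its -y, the block extends 20 mm to +y. A steady push of about 12 N down on the wedge presses the pan home well; over 90 N on the stop is forcing it.
- bar: red bar fixed on the base plate (its place on the plate differs from run to run), 170 (x) x 20 (y) x 66 mm tall. Origin: middle of the lower edge of its face towards the gap; that face looks to its +y, the block extends 20 mm to -y. With the pan hard against the stop the gap between pan and bar is 27 to 54 mm.
- pan: loose stainless pan holding portions, 176 (x) x 162 (y) x 70 mm tall with straight sides, 0.8 kg or so, slides easily on the plate (friction 0.25). Origin: centre of its underside. It starts 0.5 to 2.5 mm short of the stop; its side facing the gap is at its y = -81 mm.
- rack: white rack on the table, 84 (x) x 190 (y) mm, walls 48 mm high. Along its y axis it holds three spacers (y = -67.5, -22.5, 22.5 mm) in slots 19 mm wide and at the +y end the wedge (origin at y = 79.5 mm), all with their axes parallel to the rack's and standing on its floor, 6 mm above the table.
- wedge: orange wedge, tip down, 50 mm wide (x), 80 g, slick (friction 0.25). Origin: at the tip, in its flat upright face (looks to +y, to the spacers). The other face slopes (to the bar): 4 mm thick at the tip, plus 0.4 mm per mm of height, to z = 68 mm; plate to z = 74; then a grip block 40 (x) x 20 mm (y, centred at y = -12), z = 74 to 110. It tightens in 6 to 28 mm, on the bar's top edge.
- spacer0: blue plastic spacer, one of three alike, 70 g: plate 60 (x) x 16 thick (y) x 68 mm tall (z), with a central grip tab on top, 36 (x) x 5 (y) mm, from z = 68 to 112 mm. Origin: centre of its underside. Lift it straight up by the tab's 36 mm width.
- spacer1: blue plastic spacer, one of three alike, 70 g: plate 60 (x) x 16 thick (y) x 68 mm tall (z), with a central grip tab on top, 36 (x) x 5 (y) mm, from z = 68 to 112 mm. Origin: centre of its underside. Lift it straight up by the tab's 36 mm width.
- spacer2: blue plastic spacer, one of three alike, 70 g: plate 60 (x) x 16 thick (y) x 68 mm tall (z), with a central grip tab on top, 36 (x) x 5 (y) mm, from z = 68 to 112 mm. Origin: centre of its underside. Lift it straight up by the tab's 36 mm width.
- cup: steel cup, 72 mm across, 85 mm tall, bystander. Origin under its centre.
- jar: clear jar with white lid, 68 mm across, 100 mm tall, bystander. Origin under its centre.
- tape: roll of white labels standing on its end, 76 mm across, 45 mm tall, bystander. Origin under its centre.

How it is judged:
By the outcome, as a careful person would: the job done as asked, in the order asked, and still so for the second after the job is handed in, while the arm keeps its last pose, push and grip.
It also fails if it takes over 72 s, if anything falls off the work surface, if the arm or the gripper's body presses on something with over 40 N, if the wrist force passes 120 N, or if a joint passes its speed limit or range.

## Working session

There is one attempt and no reset: what is moved stays moved. The work goes in short steps, Python scripts to look and compute and a shell command to move; the robot and the scene stay as the last step left them, time stands still between calls to the robot, and variables do not carry over. Pictures are saved under pics/ and viewed, at most 10 in all, crops included, and the job is handed in when it is done.

```bash
ls; mkdir -p pics; python3 - <<'E'
from workcell import r
import cv2,numpy as np
s=r.state();print({k:np.round(v,3).tolist() for k,v in s.items()}, r.tcp_to_grasp)
for c in("scene","top"):
    im=r.grab_frame(c);cv2.imwrite(f"pics/{c}0.png",im[:,:,::-1])
    m=r.camera_model(c);print(c,{k:np.round(v,3).tolist() for k,v in m.items()})
    for l in("base","stop","bar","pan","rack","wedge","spacer0","cup","jar","tape"):
        print(l,[(np.round(d["xyz"]).tolist(),round(d["conf"],2)) for d in r.boxes_of(l,c)])
E
```

```text
pics
{'time_s': 0.0, 'joint_pos': [1.166, 0.468, -0.012, 1.604, 0.006, 1.071, -0.056], 'qd': [-0.0, 0.001, -0.0, 0.0, -0.0, 0.0, -0.0], 'effort': [-0.0, -52.058, -0.013, -24.375, -0.057, 0.017, 0.0], 'tool_pos': [229.752, -607.348, 184.036], 'ee_rot': [0.984, 0.18, -0.0, -0.001], 'force': [-0.817, -0.002, -0.782], 'moment': [-0.048, 0.025, -0.014], 'grip_force': 0.0, 'grip_width': 91.445} 18.700000000000003
scene {'vfov': 53.385, 'cx': 250.847, 'cy': 185.543, 'R': [[0.294, 0.956, -0.009], [0.536, -0.172, -0.827], [-0.792, 0.238, -0.563]], 't': [-248.585, -259.867, 1425.503]}
base [([566.0, 102.0, 16.0], 0.69)]
stop [([566.0, 294.0, 79.0], 0.87)]
bar [([530.0, 57.0, 68.0], 0.98)]
pan [([507.0, 196.0, 49.0], 0.75)]
rack [([654.0, -236.0, 38.0], 0.67)]
wedge [([507.0, -232.0, 106.0], 0.5)]
spacer0 [([546.0, -240.0, 96.0], 0.77), ([637.0, -253.0, 75.0], 0.7), ([589.0, -236.0, 95.0], 0.6)]
cup [([764.0, -130.0, 61.0], 0.71), ([506.0, 197.0, 51.0], 0.69), ([576.0, 390.0, 65.0], 0.53)]
jar [([573.0, 392.0, 65.0], 0.84)]
tape [([784.0, 34.0, 46.0], 0.76), ([501.0, 197.0, 49.0], 0.27)]
top {'vfov': 57.708, 'cx': 251.107, 'cy': 188.15, 'R': [[0.024, -0.999, 0.024], [-0.988, -0.028, -0.154], [0.155, -0.02, -0.988]], 't': [44.597, 583.4, 880.044]}
base [([481.0, 87.0, 16.0], 0.76)]
stop [([495.0, 294.0, 84.0], 0.79)]
bar [([486.0, 62.0, 78.0], 0.7), ([481.0, 86.0, 14.0], 0.2)]
pan [([488.0, 203.0, 47.0], 0.91)]
rack [([560.0, -226.0, 49.0], 0.62), ([484.0, 86.0, 13.0], 0.34)]
wedge [([498.0, -231.0, 86.0], 0.76)]
spacer0 [([578.0, -243.0, 73.0], 0.77), ([560.0, -228.0, 50.0], 0.66), ([541.0, -239.0, 77.0], 0.65), ([625.0, -243.0, 75.0], 0.51)]
cup [([754.0, -132.0, 50.0], 0.84)]
jar [([550.0, 393.0, 100.0], 0.59)]
tape [([752.0, 40.0, 44.0], 0.61)]
```

View pics/scene0.png

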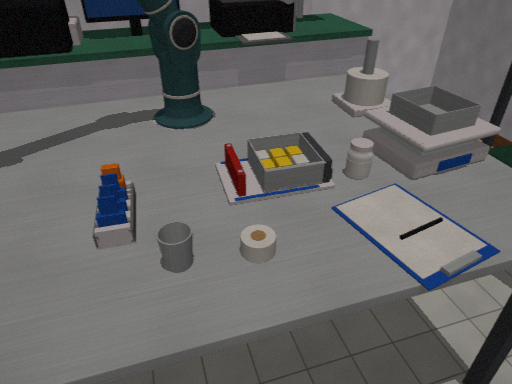

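View pics/top0.png

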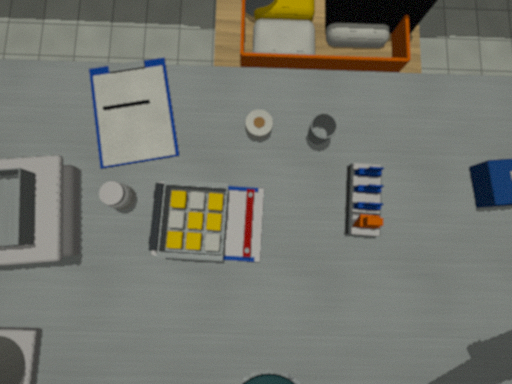

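Scene view: the rack is at about (115,215) and the frame at about (275,165). Top view: the stop is at (157,218), pan (197,222), bar (249,224), and rack (365,200) with the wedge nearest the robot at (369,221). Next I'll enlarge these and measure.

```bash
cat > h.py <<'E'
from workcell import r
import cv2,numpy as np
def bp(c,uv,z):
    m=r.camera_model(c);R=np.array(m["R"]);t=np.array(m["t"]);f=192/np.tan(np.radians(m["vfov"]/2))
    uv=np.atleast_2d(uv).astype(float)
    d=np.c_[(uv[:,0]-m["cx"])/f,(uv[:,1]-m["cy"])/f,np.ones(len(uv))]@R
    o=-R.T@t
    return o+d*((z-o[2])/d[:,2])[:,None]
def pj(c,X):
    m=r.camera_model(c);R=np.array(m["R"]);t=np.array(m["t"]);f=192/np.tan(np.radians(m["vfov"]/2))
    p=np.atleast_2d(X)@R.T+t
    return p[:,:2]/p[:,2:]*f+[m["cx"],m["cy"]]
def grid(c,im,x0,x1,y0,y1,z,s=0.5):
    "ortho view at height z: rows = x descending, cols = y descending, s mm/px"
    X,Y=np.meshgrid(np.arange(x1,x0,-s),np.arange(y1,y0,-s),indexing='ij')
    p=pj(c,np.c_[X.ravel(),Y.ravel(),np.full(X.size,z)]).reshape(X.shape+(2,)).astype(np.float32)
    return cv2.remap(im,p[...,0],p[...,1],cv2.INTER_CUBIC)
E
python3 - <<'E'
from h import *
im=cv2.imread("pics/top0.png")
a=grid("top",im,390,590,20,310,80,.5)   # 400x580
cv2.imwrite("pics/ortho_frame.png",a)
b=grid("top",im,450,680,-300,-180,118,.4)
cv2.imwrite("pics/ortho_rack.png",b)
hs=cv2.cvtColor(im,cv2.COLOR_BGR2HSV)
def comps(m,z,roi):
    k=np.zeros_like(m);x0,x1,y0,y1=roi;k[y0:y1,x0:x1]=m[y0:y1,x0:x1]
    n,l,st,ce=cv2.connectedComponentsWithStats(k)
    for i in range(1,n):
        if st[i,4]>20:
            v,u=np.nonzero(l==i);P=bp("top",np.c_[u,v],z)[:,:2].astype(np.float32)
            q=cv2.minAreaRect(P);print(z,st[i].tolist(),np.round(P.mean(0),1),np.round(np.r_[q[0],q[1],q[2]],1))
red=cv2.inRange(hs,(0,130,60),(6,255,255))|cv2.inRange(hs,(172,130,60),(180,255,255))
comps(red,78,(230,275,170,280))
comps(cv2.inRange(hs,(100,130,30),(130,255,255)),118,(335,395,150,250))
comps(cv2.inRange(hs,(5,150,80),(20,255,255)),116,(335,395,150,250))
E
```

```text
78 [244, 196, 9, 53, 314] [490.   65.9] [490.7  65.7  15.6 130.8  88. ]
78 [244, 252, 6, 5, 21] [411.3  67.7] [411.1  68.    9.8  12.4   1.4]
118 [355, 168, 28, 8, 173] [ 620.5 -230.4] [ 620.5 -228.9   17.7   68.3    1.7]
118 [355, 185, 27, 8, 160] [ 577.8 -227.7] [ 577.8 -226.4   17.4   65.3    1.6]
118 [354, 203, 28, 7, 147] [ 535.1 -223.9] [ 535.4 -223.8   66.4   14.7   87.5]
116 [357, 214, 26, 14, 285] [ 498.7 -229.5] [ 498.7 -228.7   60.9   31.6   86.8]
```

View pics/ortho_frame.png

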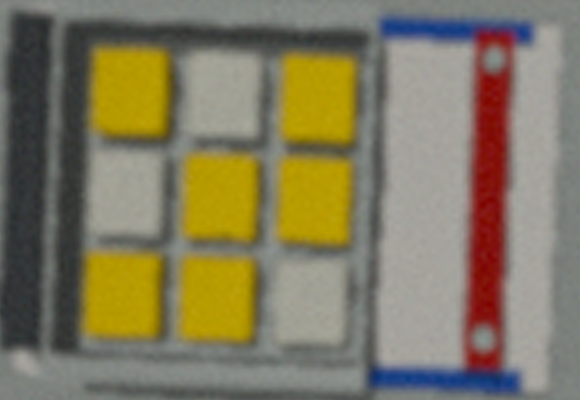

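View pics/ortho_rack.png

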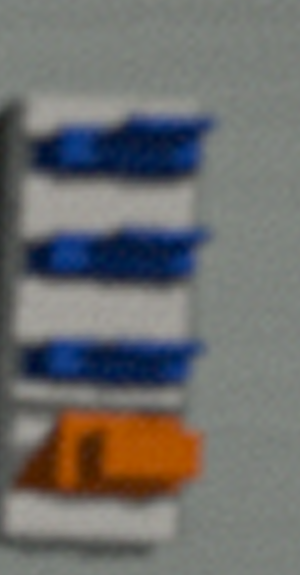

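The ortho crops show the bar's gap face at about column 470 (y≈75) and the pan rim at about column 376 (y≈122). That makes the gap about 47 mm, so two spacers are needed. The tabs in the rack are at rows 127, 236 and 347. I'll fit the poses by silhouette in both cameras.

```bash
cat > fit.py <<'E'
from h import *
from scipy.optimize import minimize
def box(x0,x1,y0,y1,z0,z1): return np.array([[x,y,z] for x in(x0,x1) for y in(y0,y1) for z in(z0,z1)],float)
SP=lambda y,zb=0:[box(-30,30,y-8,y+8,zb,74),box(-18,18,y-2.5,y+2.5,74,118)]
def masks(im,kind,roi):
    hs=cv2.cvtColor(im,cv2.COLOR_BGR2HSV)
    m={'red':cv2.inRange(hs,(0,120,50),(6,255,255))|cv2.inRange(hs,(170,120,50),(180,255,255)),
       'blue':cv2.inRange(hs,(100,130,30),(130,255,255)),'orange':cv2.inRange(hs,(5,150,80),(20,255,255))}[kind]
    k=np.zeros_like(m);x0,x1,y0,y1=roi;k[y0:y1,x0:x1]=m[y0:y1,x0:x1]
    return cv2.GaussianBlur(k.astype(np.float32)/255,(0,0),1.)
def render(c,parts,p):
    S=4;im=np.zeros((384*S,512*S),np.uint8);a=p[2];R=np.array([[np.cos(a),-np.sin(a),0],[np.sin(a),np.cos(a),0],[0,0,1]])
    for b in parts:
        q=(pj(c,b@R.T+[p[0],p[1],0])+.5)*S-.5
        cv2.fillConvexPoly(im,cv2.convexHull(np.round(q*8).astype(np.int32)),255,shift=3)
    return cv2.GaussianBlur(cv2.resize(im,(512,384),interpolation=cv2.INTER_AREA).astype(np.float32)/255,(0,0),1.)
def fit(ms,parts,p0):
    f=lambda p:sum(((render(c,parts,[p[0],p[1],p[2]/50])-m)**2).sum() for c,m in ms.items())
    p0=np.r_[p0[:2],p0[2]*50]
    s=minimize(f,p0,method='Nelder-Mead',options=dict(initial_simplex=p0+np.array([[0,0,0],[6,0,0],[0,6,0],[0,0,4]])))
    return np.round([s.x[0],s.x[1],np.degrees(s.x[2]/50),s.fun],2)
E
python3 - <<'E'
from fit import *
I={c:cv2.imread(f"pics/{c}0.png") for c in("top","scene")}
roi={"top":(335,395,150,250),"scene":(85,145,155,245)}
bl={c:masks(I[c],'blue',roi[c]) for c in I}
parts=sum([SP(y,48) for y in(-67.5,-22.5,22.5)],[])
for cs in(("top",),("scene",),("top","scene")): print("rack",cs,fit({c:bl[c] for c in cs},parts,(565,-242,np.radians(88))))
roi={"top":(230,275,170,280),"scene":(215,255,140,200)}
rd={c:masks(I[c],'red',roi[c]) for c in I}
for cs in(("top",),("scene",),("top","scene")): print("bar",cs,fit({c:rd[c] for c in cs},[box(-85,85,-20,0,12,78)],(490,75,np.radians(-1.7))))
# pan edge toward gap: gradient along y on ortho at z=82
g=cv2.cvtColor(grid("top",I["top"],400,590,60,140,82,.5),cv2.COLOR_BGR2GRAY).astype(float)
for x0 in(560,530,500,470,440):
    i=int((590-x0)*2); pr=g[i-15:i+15].mean(0); print(x0,[int(v) for v in pr[0:60:2]])
E
```

```text
rack ('top',) [ 563.73 -245.35   90.07   55.78]
rack ('scene',) [ 562.19 -247.99   87.36   14.8 ]
rack ('top', 'scene') [ 563.73 -247.64   88.32   86.1 ]Traceback (most recent call last):
  File "<stdin>", line 9, in <module>
  File "fit.py", line 20, in fit
    s=minimize(f,p0,method='Nelder-Mead',options=dict(initial_simplex=p0+np.array([[0,0,0],[6,0,0],[0,6,0],[0,0,4]])))
    res = _minimize_neldermead(fun, x0, args, callback, bounds=bounds,
                               **options)
    fxcc = func(xcc)
    fx = function(np.copy(x), *(wrapper_args + args))
  File "fit.py", line 18, in <lambda>
    f=lambda p:sum(((render(c,parts,[p[0],p[1],p[2]/50])-m)**2).sum() for c,m in ms.items())
               ~~~^^^^^^^^^^^^^^^^^^^^^^^^^^^^^^^^^^^^^^^^^^^^^^^^^^^^^^^^^^^^^^^^^^^^^^^^^^
  File "fit.py", line 18, in <genexpr>
    f=lambda p:sum(((render(c,parts,[p[0],p[1],p[2]/50])-m)**2).sum() for c,m in ms.items())
                     ~~~~~~^^^^^^^^^^^^^^^^^^^^^^^^^^^^^
  File "fit.py", line 14, in render
    q=(pj(c,b@R.T+[p[0],p[1],0])+.5)*S-.5
       ~~^^^^^^^^^^^^^^^^^^^^^^^
  File "h.py", line 10, in pj
    m=r.camera_model(c);R=np.array(m["R"]);t=np.array(m["t"]);f=192/np.tan(np.radians(m["vfov"]/2))
ValueError: time passes only in moves, steps and waits
```

```bash
sed -i 's/r.camera_model(c)/CM(c)/; 2a import functools\nCM=functools.cache(lambda c:r.camera_model(c))' h.py
python3 - <<'E'
from fit import *
I={c:cv2.imread(f"pics/{c}0.png") for c in("top","scene")}
roi={"top":(230,275,170,280),"scene":(215,255,140,200)}
rd={c:masks(I[c],'red',roi[c]) for c in I}
for cs in(("top",),("scene",),("top","scene")): print("bar",cs,fit({c:rd[c] for c in cs},[box(-85,85,-20,0,12,78)],(490,75,np.radians(-1.7))))
g=cv2.cvtColor(grid("top",I["top"],400,590,60,140,82,.5),cv2.COLOR_BGR2GRAY).astype(float)
for x0 in(560,530,500,470,440):
    i=int((590-x0)*2); pr=g[i-15:i+15].mean(0); print(x0,[int(v) for v in pr[0:60:2]])
E
```

```text
bar ('top',) [489.9   75.59  -2.56  72.22]
bar ('scene',) [488.06  73.94  -3.27  24.41]
bar ('top', 'scene') [489.24  74.84  -3.15 105.76]
560 [116, 116, 116, 116, 113, 110, 105, 100, 96, 93, 92, 94, 99, 106, 112, 116, 117, 113, 107, 101, 96, 97, 106, 117, 133, 145, 154, 161, 162, 162]
530 [146, 146, 145, 142, 137, 129, 121, 112, 106, 104, 105, 110, 117, 123, 126, 124, 118, 110, 101, 96, 99, 107, 121, 136, 147, 157, 161, 162, 164, 163]
500 [147, 145, 141, 136, 128, 122, 116, 112, 112, 116, 121, 126, 129, 128, 124, 119, 108, 97, 89, 86, 91, 103, 116, 130, 144, 151, 159, 162, 163, 163]
470 [125, 123, 119, 116, 113, 111, 110, 113, 118, 124, 128, 130, 128, 123, 115, 103, 93, 90, 96, 108, 122, 134, 147, 156, 161, 164, 164, 164, 164, 163]
440 [153, 144, 134, 123, 111, 104, 101, 105, 110, 116, 120, 118, 113, 105, 97, 93, 97, 106, 121, 136, 148, 159, 161, 163, 164, 163, 163, 163, 163, 163]
```

```bash
cat > plan.py <<'E'
"plan.py x y z angle_of_tool_y_deg -> shift in tool axes and yaw from the present pose"
import sys,numpy as np
from workcell import r
from scipy.spatial.transform import Rotation as Q
a=list(map(float,sys.argv[1:]));s=r.state();R=Q.from_quat(s["ee_rot"]).as_matrix()
y=R[:,1];now=np.degrees(np.arctan2(y[1],y[0]))
print("t",round(s["time_s"],2),"pos",np.round(s["tool_pos"],1),"ty",round(now,2),"tilt",np.round(R[:2,2],4),"F",np.round(s["force"],1),"w",round(s["grip_width"],1),"gf",round(s["grip_force"],1),"q",np.round(s["joint_pos"],2))
if a:
    p=[*a[:3]]; print("shift",np.round(R.T@(np.array(p)-s["tool_pos"]),1),"yaw",round(-(a[3]-now),1),"xdir",np.round(R[:2,0],3),"ydir",np.round(y[:2],3))
E
python3 plan.py 631.2 -249 180 -91.7
```

```text
t 1.1 pos [ 230.1 -607.9  185. ] ty -69.27 tilt [-0.     -0.0001] F [-0.4  0.2 -0.1] w 92.0 gf 0.0 q [ 1.17  0.47 -0.01  1.6   0.01  1.07 -0.06]
shift [ 502.2 -193.7    5. ] yaw 22.4 xdir [0.935 0.354] ydir [ 0.354 -0.935]
```

```bash
python3 -m creep '{"translation":[[50,-19,0],[100,-39,0],[150,-58,0],[200,-77,0],[250,-97,0],[300,-116,0],[350,-135,0],[400,-154,0],[450,-174,0],[502,-194,5],[502,-194,5],[502,-194,5]],"yaw":[3,6,9,12,15,18,20,22.4,22.4,22.4,22.4,22.4],"claw":[-1,-1,-1,-1,-1,-1,-1,-1,-1,-1,-1,-1]}' 20
python3 plan.py 631.2 -249 82 -91.7
python3 - <<'E'
from h import *
a=[]
for c,(u,v) in(("top",(365,185)),("scene",(115,200))):
    im=cv2.cvtColor(r.grab_frame(c),cv2.COLOR_RGB2BGR);cv2.imwrite(f"pics/{c}1.png",im)
    a.append(cv2.resize(im[v-65:v+65,u-50:u+50],None,fx=4,fy=4,interpolation=cv2.INTER_CUBIC))
cv2.imwrite("pics/over1.png",np.hstack(a))
E
```

```text
time_s: 2.6
tool_pos: [630.4, -249.3, 179.6]
ee_rot: [1.0, -0.015, -0.0, 0.0]
force: [-0.3, -0.2, -0.2]
grip_width: 91.3
grip_force: 0.0
t 2.6 pos [ 630.4 -249.3  179.6] ty -91.67 tilt [-0.001  -0.0006] F [-0.3 -0.2 -0.2] w 91.3 gf 0.0 q [ 0.38  0.52 -0.08  1.53  0.05  1.09 -1.31]
shift [ 0.8 -0.4 97.6] yaw 0.0 xdir [ 1.    -0.029] ydir [-0.029 -1.   ]
```

View pics/over1.png

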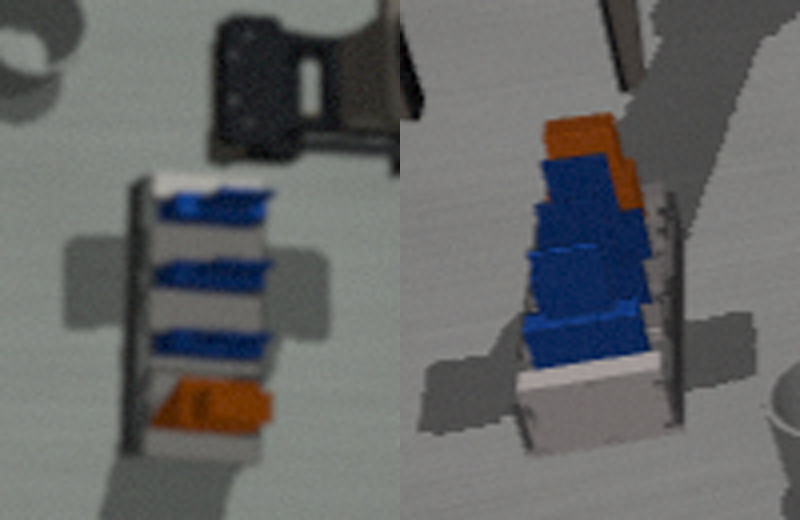

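The left crop shows the three tabs at (215,205), (215,270) and (215,340). In the right crop the open fingers straddle the row of tabs, and perspective shifts the gripper as expected. Descending and gripping.

```bash
python3 -m creep '{"translation":[[1,0,30],[1,0,60],[1,0,85],[1,0,98],[1,0,98],[1,0,98],[1,0,98],[1,0,98],[1,0,98],[1,0,98]],"yaw":[0,0,0,0,0,0,0,0,0,0],"claw":[-1,-1,-1,-1,-1,0.5,1,1,1,1]}' 25
python3 plan.py
```

```text
time_s: 3.95
tool_pos: [631.9, -248.8, 82.1]
ee_rot: [1.0, -0.015, 0.0, 0.0]
force: [1.0, 0.3, -0.3]
grip_width: 44.0
grip_force: 0.0
t 3.95 pos [ 631.9 -248.8   82.1] ty -91.67 tilt [ 0.0001 -0.0001] F [ 1.   0.3 -0.3] w 44.0 gf 0.0 q [ 0.38  0.63 -0.08  1.6   0.06  0.92 -1.32]
```

```bash
python3 -m creep '{"translation":[[0,0,0],[0,0,0],[0,0,0],[0,0,-5],[0,0,-20],[0,0,-50],[0,0,-90],[0,0,-130],[0,0,-130]],"yaw":[0,0,0,0,0,0,0,0,0],"claw":[1,1,1,1,1,1,1,1,1]}' 25
python3 plan.py 487 113 212 -2.8
python3 - <<'E'
from h import *
a=[]
for c,(u,v) in(("top",(375,175)),("scene",(115,170))):
    im=cv2.cvtColor(r.grab_frame(c),cv2.COLOR_RGB2BGR)
    a.append(cv2.resize(im[v-65:v+65,u-50:u+50],None,fx=4,fy=4,interpolation=cv2.INTER_CUBIC))
cv2.imwrite("pics/lift1.png",np.hstack(a))
E
```

```text
time_s: 5.08
tool_pos: [634.4, -249.6, 217.5]
ee_rot: [1.0, -0.015, 0.004, 0.001]
force: [-0.6, 0.6, -0.8]
grip_width: 34.6
grip_force: 25.0
t 5.08 pos [ 634.4 -249.6  217.5] ty -91.68 tilt [ 0.0083 -0.0029] F [-0.6  0.6 -0.8] w 34.6 gf 25.0 q [ 0.38  0.49 -0.08  1.49  0.04  1.15 -1.31]
shift [-158.  -358.2    3.2] yaw -88.9 xdir [ 1.    -0.029] ydir [-0.029 -1.   ]
```

View pics/lift1.png

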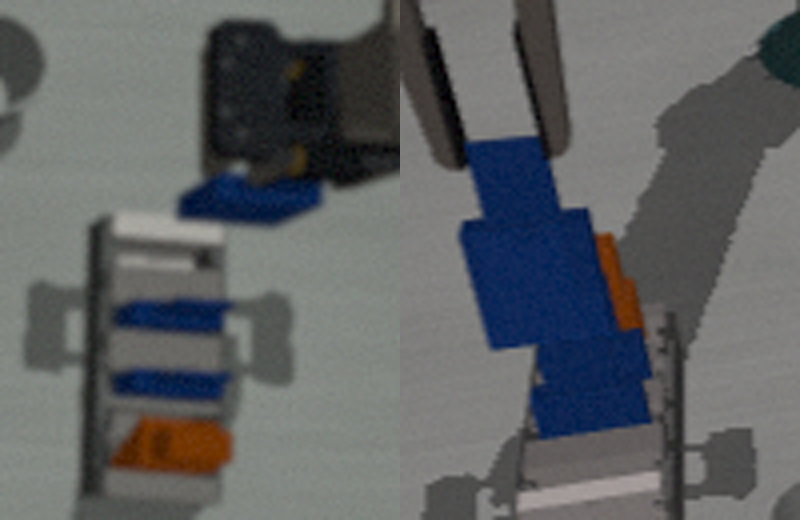

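Spacer lifted cleanly: blue plate at (530,270) in the right crop, slot empty, and the others undisturbed. Carrying it over the gap.

```bash
python3 -m creep '{"translation":[[-10,-20,0],[-25,-55,0],[-42,-95,0],[-58,-135,0],[-75,-175,0],[-92,-215,0],[-108,-255,0],[-125,-295,0],[-138,-325,0],[-147,-346,0],[-151,-356,0],[-151,-356,0],[-151,-356,0],[-151,-356,0]],"yaw":[-5,-14,-23,-32,-41,-50,-59,-68,-77,-84,-88.9,-88.9,-88.9,-88.9],"claw":[1,1,1,1,1,1,1,1,1,1,1,1,1,1]}'
python3 plan.py 491 112 100 -2.8
python3 - <<'E'
from h import *
a=[]
for c,(u,v) in(("top",(220,215)),("scene",(265,140))):
    im=cv2.cvtColor(r.grab_frame(c),cv2.COLOR_RGB2BGR)
    a.append(cv2.resize(im[v-65:v+65,u-50:u+50],None,fx=4,fy=4,interpolation=cv2.INTER_CUBIC))
cv2.imwrite("pics/over2.png",np.hstack(a))
E
```

```text
time_s: 6.92
tool_pos: [491.4, 110.6, 211.6]
ee_rot: [0.725, 0.689, -0.0, -0.0]
force: [0.6, -0.1, -1.2]
grip_width: 34.8
grip_force: 25.0
t 6.92 pos [491.4 110.6 211.6] ty -2.89 tilt [-0.0006 -0.0003] F [ 0.6 -0.1 -1.2] w 34.8 gf 25.0 q [ 0.18  0.24 -0.53  1.9   0.14  1.04 -0.47]
shift [  1.4  -0.4 111.6] yaw -0.1 xdir [0.05  0.999] ydir [ 0.999 -0.05 ]
```

View pics/over2.png

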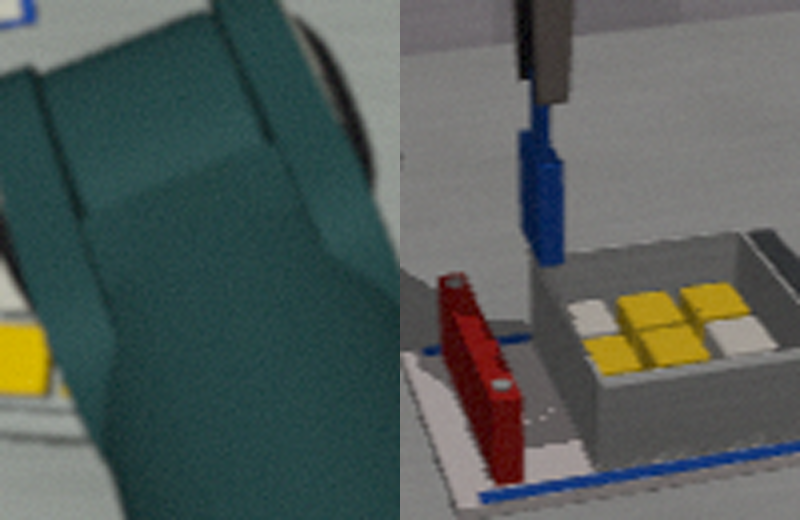

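The right crop shows the spacer hanging over the gap, with its lower edge at (540,260). The pan's top corners on the gap side are at (533,265) and (598,375). I'll back-project these as a check.

```bash
python3 - <<'E'
from h import *
f=lambda x,y:(215+(x-400)/4,75+y/4)
print("pan corners",np.round(bp("scene",[f(533,265),f(598,375)],82)[:,:2],1))
print("bar top gap-side corners",np.round(bp("scene",[f(465,275),f(521,390)],78)[:,:2],1))
print("spacer bottom near edge",np.round(bp("scene",[f(538,262),f(562,263)],135.6)[:,:2],1))
E
```

```text
pan corners [[418.6 124.6]
 [572.3 120.7]]
bar top gap-side corners [[410.8  76.9]
 [568.3  71.7]]
spacer bottom near edge [[514.   99.9]
 [520.  113.9]]
```

```bash
python3 -m creep '{"translation":[[1,0,30],[1,0,60],[1,0,90],[1,0,112],[1,0,121],[1,0,121],[1,0,121],[1,0,121]],"yaw":[0,0,0,0,0,0,0,0],"claw":[1,1,1,1,1,1,1,1]}'
python3 -m creep '{"translation":[[1,0,0],[2,0,0],[3,0,0],[4,0,0],[4,0,0],[4,0,0],[4,0,0]],"yaw":[0,0,0,0,0,0,0],"claw":[1,1,1,1,1,1,1]}'
python3 plan.py
```

```text
time_s: 8.02
tool_pos: [492.1, 112.5, 91.8]
ee_rot: [0.724, 0.69, 0.001, 0.001]
force: [0.8, 0.7, -0.8]
grip_width: 34.3
grip_force: 25.0
time_s: 8.9
tool_pos: [491.6, 116.3, 90.9]
ee_rot: [0.724, 0.69, -0.0, -0.0]
force: [-0.3, -0.4, -0.6]
grip_width: 34.5
grip_force: 25.0
t 8.9 pos [491.6 116.3  90.9] ty -2.78 tilt [-0.0001 -0.0001] F [-0.3 -0.4 -0.6] w 34.5 gf 25.0 q [ 0.11  0.41 -0.49  2.01  0.26  0.79 -0.58]
```

```bash
for i in 1 2 3; do python3 -m creep '{"translation":[[0.5,0,0],[1,0,0],[1,0,0],[1,0,0]],"yaw":[0,0,0,0],"claw":[1,1,1,1]}' | egrep 'pos|^force'; done
```

```text
tool_pos: [491.6, 117.3, 91.0]
force: [0.4, -1.2, -0.4]
tool_pos: [491.7, 118.3, 90.9]
force: [-0.3, -0.0, 0.3]
tool_pos: [491.7, 119.3, 90.9]
force: [0.2, -1.4, 0.2]
```

```bash
for i in 1 2 3; do python3 -m creep '{"translation":[[0.5,0,0],[1,0,0],[1,0,0],[1,0,0]],"yaw":[0,0,0,0],"claw":[1,1,1,1]}' | egrep 'pos|^force'; python3 plan.py | sed 's/ q.*//;s/.*F/F/'; done
python3 - <<'E'
from h import *
im=cv2.cvtColor(r.grab_frame("scene"),cv2.COLOR_RGB2BGR);u,v=275,150
cv2.imwrite("pics/put1.png",cv2.resize(im[v-45:v+55,u-65:u+65],None,fx=6,fy=6,interpolation=cv2.INTER_CUBIC))
E
```

```text
tool_pos: [491.8, 120.3, 90.9]
force: [0.5, -1.6, -0.5]
F [ 0.5 -1.6 -0.5] w 34.3 gf 25.0
tool_pos: [491.9, 121.3, 91.0]
force: [0.4, -0.8, 0.3]
F [ 0.4 -0.8  0.3] w 34.7 gf 25.0
tool_pos: [491.9, 122.3, 91.0]
force: [0.3, -1.5, 0.4]
F [ 0.3 -1.5  0.4] w 34.8 gf 25.0
```

View pics/put1.png

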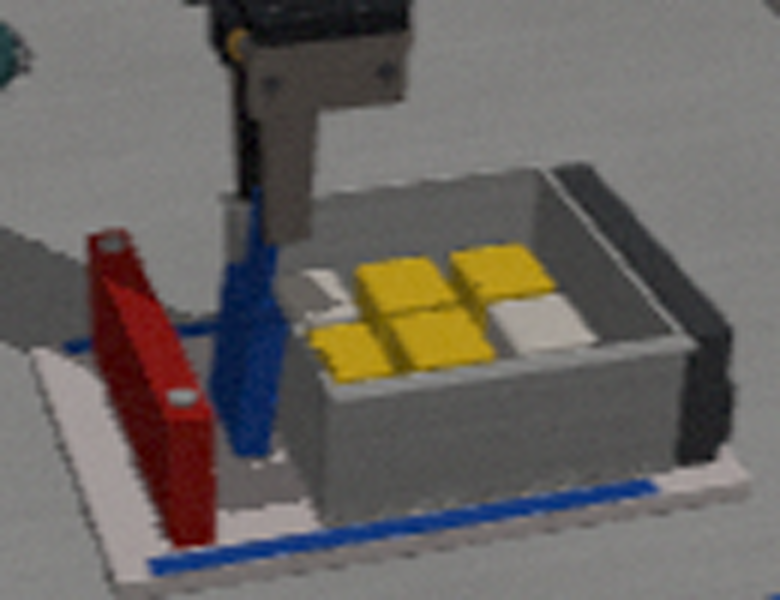

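The spacer is upright at (250,360), with its top edge near the pan rim at (285,310). I'll continue gently until the force is clear.

```bash
for i in 1 2 3; do python3 -m creep '{"translation":[[0.5,0,0],[1,0,0],[1,0,0],[1,0,0]],"yaw":[0,0,0,0],"claw":[1,1,1,1]}' | egrep 'pos|^force|^mom'; python3 -c "
from workcell import r;print(r.state()['moment'])"; done
```

```text
tool_pos: [492.0, 123.3, 91.0]
force: [0.9, -1.9, 0.3]
[-0.53148341 -0.08388128  0.05689898]
tool_pos: [492.0, 124.3, 91.0]
force: [0.5, -2.5, -0.1]
[-0.6252912  -0.16571079  0.08823574]
tool_pos: [492.1, 125.3, 91.0]
force: [0.9, -1.9, 1.7]
[-0.67200043 -0.17991361  0.00389778]
```

The spacer edge runs from (285,300) to (268,455), so it is tilting in the grip against the rim. That means contact happened several mm ago. I'll lower it, back off so it rights itself, and let go.

```bash
python3 -m creep '{"translation":[[-1,0,1],[-2,0,2],[-3,0,2.5],[-4,0,2.5],[-5,0,2.5],[-6,0,2.5],[-7,0,2.5],[-7,0,2.5],[-7,0,2.5]],"yaw":[0,0,0,0,0,0,0,0,0],"claw":[1,1,1,1,1,1,1,1,1]}'
python3 -m creep '{"translation":[[0,0,0],[0,0,0],[0,0,0],[0,0,0],[0,0,0],[0,0,0]],"yaw":[0,0,0,0,0,0],"claw":[0.1,0.1,0.1,0.1,0.1,0.1]}'
python3 - <<'E'
from h import *
for c,(u,v) in(("scene",(265,150)),("top",(230,222))):
    im=cv2.cvtColor(r.grab_frame(c),cv2.COLOR_RGB2BGR);cv2.imwrite(f"pics/rel1{c}.png",im)
    hs=cv2.cvtColor(im,cv2.COLOR_BGR2HSV);m=cv2.inRange(hs,(100,130,30),(130,255,255))
    m[:105]=0;m[190:]=0;m[:,:243]=0;m[:,262:]=0
    n,l,st,ce=cv2.connectedComponentsWithStats(m)
    if c=="scene":
        for i in range(1,n): print(st[i])
        for v in range(130,185,4): u=np.nonzero(m[v])[0]; print(v,u.min() if len(u) else None,u.max() if len(u) else None)
E
```

```text
time_s: 14.58
tool_pos: [491.8, 118.5, 88.5]
ee_rot: [0.724, 0.69, 0.0, 0.0]
force: [-0.3, -2.2, -0.9]
grip_width: 34.4
grip_force: 25.0
time_s: 15.32
tool_pos: [491.7, 118.4, 88.5]
ee_rot: [0.724, 0.69, 0.0, 0.0]
force: [0.3, -0.5, -1.2]
grip_width: 41.3
grip_force: 0.0
[243 138  15  44 314]
130 None None
134 None None
138 249 251
142 250 251
146 250 251
150 248 253
154 247 253
158 246 255
162 247 257
166 247 256
170 247 256
174 248 256
178 250 256
182 None None
```

```bash
cat > fs.py <<'E'
from fit import *
import sys
def spacer(img,roi=(240,264,134,185),p0=(492,115,-.05)):
    m={"scene":masks(cv2.imread(img),'blue',roi)}
    return fit(m,[box(-30,30,-8,8,12,80),box(-18,18,-2.5,2.5,80,124)],p0)
if __name__=="__main__": print(spacer(sys.argv[1]))
E
python3 fs.py pics/rel1scene.png; python3 - <<'E'
from h import *
print(bp("scene",[(257,181.5),(266.7,191)],12))
im=cv2.imread("pics/rel1scene.png");u,v=265,150
cv2.imwrite("pics/rel1.png",cv2.resize(im[v-45:v+55,u-65:u+65],None,fx=6,fy=6,interpolation=cv2.INTER_CUBIC))
E
```

```text
[489.51 111.46  -7.57  13.48]
[[521.19030364 117.4662331   12.        ]
 [571.56871449 127.83956419  12.        ]]
```

View pics/rel1.png

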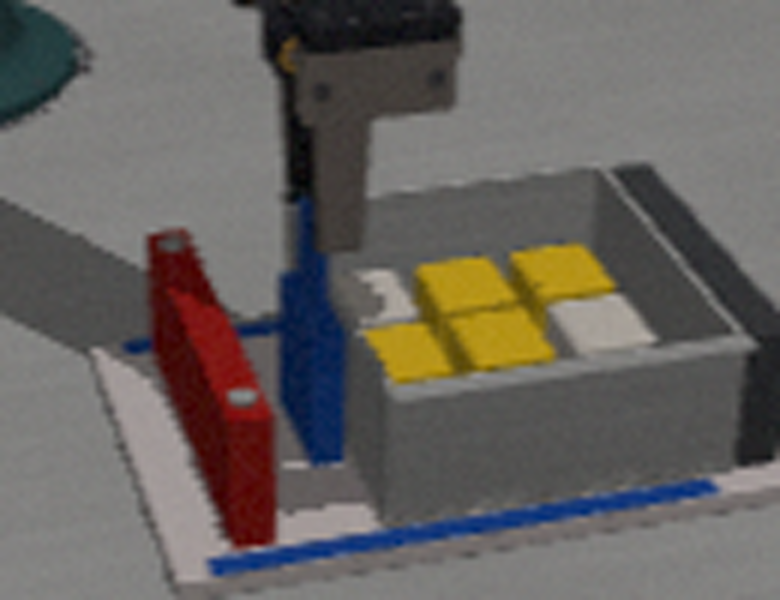

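It is now upright and about 3 mm from the pan (near edge x≈342, pan corner at (378,520)). I'll regrip, slide it 2.5 mm, release and rise.

```bash
python3 -m creep '{"translation":[[0,0,0],[0,0,0],[0,0,0],[0,0,0],[0.8,0,0],[1.6,0,0],[2.5,0,0],[2.5,0,0]],"yaw":[0,0,0,0,0,0,0,0],"claw":[1,1,1,1,1,1,1,1]}' 25
python3 -m creep '{"translation":[[0,0,0],[0,0,0],[0,0,0],[0,0,0],[0,0,-20],[0,0,-50],[0,0,-85],[0,0,-122],[0,0,-122]],"yaw":[0,0,0,0,0,0,0,0,0],"claw":[0.1,0.1,0.1,0.1,0,-0.2,-0.5,-1,-1]}'
python3 - <<'E'
from h import *
im=cv2.cvtColor(r.grab_frame("scene"),cv2.COLOR_RGB2BGR);cv2.imwrite("pics/rel2.png",im)
E
python3 fs.py pics/rel2.png; python3 plan.py 583 -247.5 212 -91.7
```

```text
time_s: 16.42
tool_pos: [491.9, 121.0, 88.5]
ee_rot: [0.724, 0.69, 0.0, 0.0]
force: [-0.0, -0.5, 0.5]
grip_width: 34.4
grip_force: 25.0
time_s: 17.55
tool_pos: [493.7, 121.5, 213.1]
ee_rot: [0.724, 0.69, 0.002, 0.002]
force: [0.4, -0.4, 0.2]
grip_width: 82.7
grip_force: 0.0
[489.66 110.18  -5.84  13.89]
t 17.6 pos [492.4 121.  211.3] ty -2.79 tilt [0.0023 0.    ] F [-0.3  0.3  1. ] w 87.1 gf 0.0 q [ 0.16  0.25 -0.54  1.89  0.15  1.04 -0.49]
shift [-363.6  108.4   -0.5] yaw 88.9 xdir [0.049 0.999] ydir [ 0.999 -0.049]
```

```bash
python3 - <<'E'
from h import *
from fit import masks
for f in("pics/rel1scene.png","pics/rel2.png"):
    m=masks(cv2.imread(f),'blue',(240,264,130,186))
    print([(v,round(float(m[v].sum()),1),round(float((m[v]*np.arange(512)).sum()/max(m[v].sum(),.01)),2)) for v in range(132,184,4)])
im=cv2.imread("pics/rel2.png");u,v=265,150
cv2.imwrite("pics/rel2c.png",cv2.resize(im[v-45:v+55,u-65:u+65],None,fx=6,fy=6,interpolation=cv2.INTER_CUBIC))
E
```

```text
[(132, 0.0, 0.0), (136, 0.2, 250.03), (140, 2.0, 250.46), (144, 2.0, 250.51), (148, 4.0, 251.38), (152, 6.9, 250.03), (156, 8.3, 250.58), (160, 14.4, 249.1), (164, 10.1, 251.53), (168, 10.0, 251.5), (172, 9.7, 251.64), (176, 7.8, 252.6), (180, 5.5, 253.57)]
[(132, 0.0, 0.0), (136, 0.1, 249.0), (140, 2.1, 249.72), (144, 4.0, 250.5), (148, 4.1, 250.46), (152, 7.2, 249.21), (156, 8.4, 249.68), (160, 14.5, 248.66), (164, 10.0, 251.5), (168, 10.0, 251.5), (172, 9.6, 251.66), (176, 7.7, 252.64), (180, 5.5, 254.01)]
```

View pics/rel2c.png

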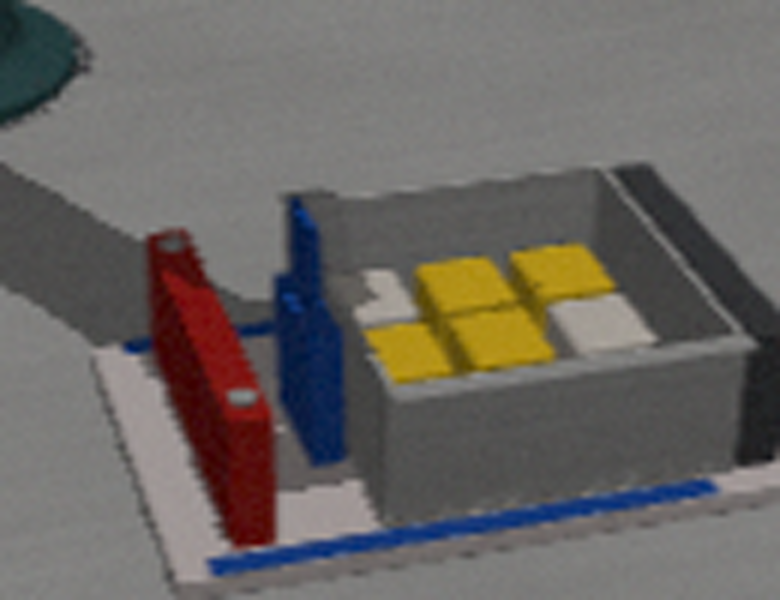

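The spacer stands upright in the gap, with its near bottom corner at (343,462) and the pan's near bottom corner at (376,520). No picture views remain, so from here I use numbers only.

```bash
python3 - <<'E'
from h import *
g=lambda u,v:(200+u/6-.4,105+v/6-.4)
P=bp("scene",[g(343,462),g(376,520),g(275,545)],12);print(P[:,:2].round(1))
P=bp("scene",[g(343,345),g(295,290),g(277,283)],80);print("plate top",P[:,:2].round(1))
P=bp("scene",[g(385,395),g(272,410),g(190,245)],[82,78,78][0]);print("pan,bar top",P[:,:2].round(1))
E
python3 plan.py 583 -247.5 212 -91.7
```

```text
[[521.5 116.7]
 [569.2 116.4]
 [573.6  69.4]]
plate top [[532.2 113.3]
 [479.8 107.6]
 [471.1 101.7]]
pan,bar top [[579.3 116.4]
 [576.   68.6]
 [427.8  72.7]]
t 17.6 pos [492.4 121.  211.3] ty -2.79 tilt [0.0023 0.    ] F [-0.3  0.3  1. ] w 87.1 gf 0.0 q [ 0.16  0.25 -0.54  1.89  0.15  1.04 -0.49]
shift [-363.6  108.4   -0.5] yaw 88.9 xdir [0.049 0.999] ydir [ 0.999 -0.049]
```

```bash
python3 -m creep '{"translation":[[-20,6,0],[-55,16,0],[-95,28,0],[-135,40,0],[-175,52,0],[-215,64,0],[-255,76,0],[-295,88,0],[-330,98,0],[-354,106,0],[-363.6,109,0],[-363.6,109,0],[-363.6,109,0]],"yaw":[5,14,23,32,41,50,59,68,77,85,88.9,88.9,88.9],"claw":[-1,-1,-1,-1,-1,-1,-1,-1,-1,-1,-1,-1,-1]}' | egrep 'pos'
python3 -m creep '{"translation":[[0,0,30],[0,0,60],[0,0,90],[0,0,118],[0,0,130],[0,0,130],[0,0,130]],"yaw":[0,0,0,0,0,0,0],"claw":[-1,-1,-1,-1,-1,-1,-1]}' | egrep 'pos|^force'
python3 plan.py 583 -247.5 82 -91.7
```

```text
tool_pos: [582.6, -246.5, 209.4]
tool_pos: [584.0, -247.7, 81.7]
force: [0.7, 0.6, 0.2]
t 20.1 pos [ 584.  -247.7   81.7] ty -91.65 tilt [ 0.0019 -0.0007] F [0.7 0.6 0.2] w 91.9 gf 0.0 q [ 0.41  0.56 -0.08  1.72  0.06  0.86 -1.3 ]
shift [-1.  -0.2 -0.3] yaw 0.0 xdir [ 1.    -0.029] ydir [-0.029 -1.   ]
```

```bash
python3 -m creep '{"translation":[[0,0,0],[0,0,0],[0,0,0],[0,0,0],[0,0,0],[0,0,0],[0,0,0],[0,0,0],[0,0,-5],[0,0,-20],[0,0,-50],[0,0,-90],[0,0,-130],[0,0,-130],[0,0,-130]],"yaw":[0,0,0,0,0,0,0,0,0,0,0,0,0,0,0],"claw":[1,1,1,1,1,1,1,1,1,1,1,1,1,1,1]}' 40
python3 plan.py 491 90 212 -2.8
```

```text
time_s: 21.98
tool_pos: [582.7, -247.4, 210.6]
ee_rot: [1.0, -0.015, -0.0, -0.0]
force: [0.2, 0.4, -1.4]
grip_width: 34.0
grip_force: 40.0
t 21.98 pos [ 582.7 -247.4  210.6] ty -91.67 tilt [-0.0003  0.    ] F [ 0.2  0.4 -1.4] w 34.0 gf 40.0 q [ 0.41  0.42 -0.09  1.62  0.04  1.11 -1.28]
shift [-101.5 -334.6   -1.4] yaw -88.9 xdir [ 1.    -0.029] ydir [-0.029 -1.   ]
```

```bash
python3 -m creep '{"translation":[[-6,-18,-5],[-15,-50,-10],[-27,-90,-10],[-39,-130,-10],[-51,-170,-10],[-63,-210,-10],[-76,-250,-10],[-87,-288,-10],[-96,-315,-10],[-101.5,-334.6,-10],[-101.5,-334.6,-10],[-101.5,-334.6,-10],[-101.5,-334.6,-10]],"yaw":[-5,-14,-23,-32,-41,-50,-59,-68,-77,-86,-88.9,-88.9,-88.9],"claw":[1,1,1,1,1,1,1,1,1,1,1,1,1]}' | egrep pos
python3 plan.py 491 90 212 -2.8
python3 - <<'E'
from fit import *
im=cv2.cvtColor(r.grab_frame("scene"),cv2.COLOR_RGB2BGR);cv2.imwrite("pics/hov2.png",im)
s=r.state();zb=s["tool_pos"][2]-76.2
m=masks(im,'blue',(225,265,80,186))
# joint fit over y-offsets: standing spacer fixed region + hover; use bottom 0..68 plate only, rows above the standing tab
hs=(m>.5); print([(v,int(np.nonzero(hs[v])[0].min()),int(np.nonzero(hs[v])[0].max())) for v in range(85,186,3) if hs[v].any()])
for y in (86,90,94):
    R=cv2.Rodrigues(np.array([0,0,np.radians(-2.8)]))[0]
    print(y,pj("scene",box(-30,30,-8,8,zb,zb+68)@R.T+[491,y,0]).round(1).tolist())
E
```

```text
tool_pos: [491.0, 89.4, 219.8]
t 23.6 pos [491.   89.4 219.8] ty -2.86 tilt [-0.0014 -0.0002] F [ 0.7  1.1 -1.2] w 33.9 gf 40.0 q [ 0.21  0.22 -0.52  1.9   0.13  1.05 -0.41]
shift [ 0.6 -0.1  7.8] yaw -0.1 xdir [0.05  0.999] ydir [ 0.999 -0.05 ]
[(100, 241, 244), (103, 242, 244), (106, 239, 244), (109, 239, 245), (112, 239, 247), (115, 239, 247), (118, 239, 248), (121, 239, 248), (124, 239, 248), (127, 239, 248), (130, 240, 248), (133, 241, 248), (136, 243, 248), (139, 249, 250), (142, 250, 252), (145, 249, 253), (148, 249, 253), (151, 247, 253), (154, 247, 253), (157, 247, 255), (160, 241, 257), (163, 247, 257), (166, 247, 257), (169, 247, 257), (172, 247, 257), (175, 249, 257), (178, 250, 257), (181, 252, 256)]
86 [[236.1, 129.8], [235.2, 105.2], [242.0, 129.1], [241.4, 104.6], [241.3, 140.1], [240.6, 114.6], [247.5, 139.3], [247.1, 113.9]]
90 [[237.5, 129.6], [236.8, 105.0], [243.5, 128.9], [243.0, 104.4], [242.8, 139.9], [242.2, 114.4], [249.0, 139.1], [248.7, 113.7]]
94 [[239.0, 129.4], [238.3, 104.9], [245.0, 128.7], [244.5, 104.2], [244.4, 139.6], [243.8, 114.2], [250.6, 138.8], [250.3, 113.5]]
```

```bash
python3 -m creep '{"translation":[[0,0,30],[0,0,60],[0,0,90],[0,0,115],[0,0,128],[0,0,129],[0,0,129],[0,0,129]],"yaw":[0,0,0,0,0,0,0,0],"claw":[1,1,1,1,1,1,1,1]}'
python3 -m creep '{"translation":[[0.7,0,0],[1.5,0,0],[2,0,0],[2,0,1],[2,0,2],[2,0,2.5],[2,0,2.5],[2,0,2.5]],"yaw":[0,0,0,0,0,0,0,0],"claw":[1,1,1,1,1,1,1,1]}'
```

```text
time_s: 24.65
tool_pos: [492.2, 90.0, 92.4]
ee_rot: [0.724, 0.69, 0.001, 0.001]
force: [0.0, 0.1, -0.7]
grip_width: 34.0
grip_force: 40.0
time_s: 25.65
tool_pos: [491.5, 91.8, 89.0]
ee_rot: [0.724, 0.69, -0.0, -0.0]
force: [-0.1, -0.0, -0.4]
grip_width: 33.8
grip_force: 40.0
```

```bash
python3 -m creep '{"translation":[[0,0,0.5],[0,0,1],[0,0,1],[0,0,1],[0.7,0,1],[1.4,0,1],[2,0,1],[2,0,1],[2,0,1]],"yaw":[0,0,0,0,0,0,0,0,0],"claw":[1,1,1,1,1,1,1,1,1]}'
for i in 1 2; do python3 -m creep '{"translation":[[0.5,0,0],[1,0,0],[1,0,0],[1,0,0]],"yaw":[0,0,0,0],"claw":[1,1,1,1]}' | egrep 'pos|^force'; done
python3 -c "
from h import *
im=cv2.cvtColor(r.grab_frame('scene'),cv2.COLOR_RGB2BGR);cv2.imwrite('pics/s2.png',im)
from fit import masks
hs=masks(im,'blue',(225,265,80,186))>.5
print([(v,int(np.nonzero(hs[v])[0].min()),int(np.nonzero(hs[v])[0].max())) for v in range(85,186,3) if hs[v].any()])"
```

```text
time_s: 26.78
tool_pos: [491.6, 93.9, 88.0]
ee_rot: [0.724, 0.69, -0.0, 0.0]
force: [0.2, 0.3, -1.2]
grip_width: 33.6
grip_force: 40.0
tool_pos: [491.6, 94.8, 87.9]
force: [0.4, 0.1, -2.1]
tool_pos: [491.7, 95.8, 87.9]
force: [0.4, -0.3, -0.1]
[(142, 252, 254), (145, 252, 254), (148, 245, 254), (151, 242, 254), (154, 242, 254), (157, 242, 255), (160, 240, 257), (163, 241, 257), (166, 242, 257), (169, 244, 257), (172, 245, 257), (175, 246, 257), (178, 246, 257), (181, 246, 256)]
```

```bash
python3 -m creep '{"translation":[[0,0,0],[0,0,0],[0,0,0],[0,0,0],[0,0,0],[0,0,-20],[0,0,-50],[0,0,-85],[0,0,-125],[0,0,-125],[0,0,-125]],"yaw":[0,0,0,0,0,0,0,0,0,0,0],"claw":[0.1,0.1,0.1,0.1,0.1,0,-0.2,-0.5,-1,-1,-1]}' | egrep 'pos|^force'
python3 plan.py 494.5 -245.5 212 88.3
python3 - <<'E'
from fit import *
for c in("scene","top"):
    im=cv2.cvtColor(r.grab_frame(c),cv2.COLOR_RGB2BGR);cv2.imwrite(f"pics/two_{c}.png",im)
    if c=="scene":
        hs=masks(im,'blue',(225,265,80,186))>.5
        print([(v,int(np.nonzero(hs[v])[0].min()),int(np.nonzero(hs[v])[0].max())) for v in range(85,186,3) if hs[v].any()])
        print("two",fit({"scene":masks(im,'blue',(230,265,125,186))},[box(-30,30,-8,8,12,80),box(-18,18,-2.5,2.5,80,124),box(-30,30,-24,-8,12,80),box(-18,18,-18.5,-13.5,80,124)],(492,112,-.05)))
    print(c,[(np.round(d["xyz"]).tolist(),round(d["conf"],2)) for d in r.boxes_of("wedge",c)])
I={c:cv2.imread(f"pics/two_{c}.png") for c in("top","scene")}
roi={"top":(335,395,200,250),"scene":(85,145,150,245)}
W=[np.r_[box(-25,25,-10,0,48,48)*0+0,][:0]]
def wed():
    f=lambda h,z:[[x,y,z] for x in(-25,25) for y in(-(4+.4*h),0)]
    low=np.array(f(42,48)+f(68,74),float)
    return [low,box(-25,25,-31.2,0,74,80),box(-20,20,-22,-2,80,116)]
for cs in(("top",),("scene",)): print("wedge",cs,fit({c:masks(I[c],'orange',roi[c]) for c in cs},wed(),(484,-245,np.radians(88.3))))
E
```

```text
tool_pos: [491.2, 95.6, 212.4]
force: [-0.0, -0.8, -0.2]
t 29.2 pos [491.2  95.6 212.4] ty -2.78 tilt [-0.0008 -0.0005] F [-0.  -0.8 -0.2] w 91.2 gf 0.0 q [ 0.2   0.23 -0.53  1.9   0.14  1.04 -0.43]
shift [-340.5   19.8    0.5] yaw -91.1 xdir [0.048 0.999] ydir [ 0.999 -0.048]
[(139, 250, 250), (142, 243, 252), (145, 243, 253), (148, 243, 253), (151, 242, 253), (154, 241, 253), (157, 241, 255), (160, 240, 257), (163, 241, 257), (166, 242, 257), (169, 244, 257), (172, 245, 257), (175, 246, 257), (178, 246, 257), (181, 246, 256)]
two [490.87 112.03  -6.2   34.07]
scene [([506.0, -233.0, 103.0], 0.61)]
top [([497.0, -232.0, 85.0], 0.72)]
wedge ('top',) [ 486.44 -240.48   88.51    8.52]
wedge ('scene',) [ 475.2  -245.55   96.93  252.46]
```

```bash
python3 -m creep '{"translation":[[-15,1,0],[-45,3,0],[-85,5,0],[-125,7,0],[-165,10,0],[-205,12,0],[-245,15,0],[-285,17,0],[-315,19,0],[-334,20,0],[-339,20,0],[-339,20,0],[-339,20,0]],"yaw":[-5,-14,-23,-32,-41,-50,-59,-68,-77,-86,-91.1,-91.1,-91.1],"claw":[-1,-1,-1,-1,-1,-1,-1,-1,-1,-1,-1,-1,-1]}' | egrep 'pos'
python3 -m creep '{"translation":[[0,0,30],[0,0,60],[0,0,90],[0,0,115],[0,0,125],[0,0,125],[0,0,125]],"yaw":[0,0,0,0,0,0,0],"claw":[-1,-1,-1,-1,-1,-1,-1]}' | egrep 'pos|^force'
python3 plan.py 495 -244 87 88.3
```

```text
tool_pos: [495.2, -243.1, 212.5]
tool_pos: [496.1, -243.9, 89.0]
force: [-0.1, -0.7, 0.3]
t 31.9 pos [ 496.1 -243.9   89. ] ty 88.33 tilt [ 0.0016 -0.0009] F [-0.1 -0.7  0.3] w 91.7 gf 0.0 q [ 0.8   0.49 -0.51  1.9   0.32  0.84  1.67]
shift [ 1.1 -0.2  2. ] yaw 0.0 xdir [-1.     0.029] ydir [0.029 1.   ]
```

```bash
python3 -m creep '{"translation":[[0,0,0],[0,0,0],[0,0,0],[0,0,0],[0,0,0],[0,0,0],[0,0,0],[0,0,0],[0,0,-5],[0,0,-20],[0,0,-50],[0,0,-90],[0,0,-125],[0,0,-125],[0,0,-125]],"yaw":[0,0,0,0,0,0,0,0,0,0,0,0,0,0,0],"claw":[1,1,1,1,1,1,1,1,1,1,1,1,1,1,1]}' 55
python3 plan.py 490 73 212 -2.8
```

```text
time_s: 33.78
tool_pos: [494.9, -243.7, 213.0]
ee_rot: [0.015, 1.0, -0.0, -0.0]
force: [1.0, 0.3, -0.6]
grip_width: 0.9
grip_force: 0.0
t 33.77 pos [ 494.9 -243.7  213. ] ty 88.32 tilt [-0.0003 -0.0003] F [ 1.   0.3 -0.6] w 0.9 gf 0.0 q [ 0.86  0.34 -0.57  1.79  0.2   1.08  1.76]
shift [ 14.2 316.4   0.9] yaw 91.1 xdir [-1.     0.029] ydir [0.029 1.   ]
```

The grasp missed, so I'll check numerically where the wedge is.

```bash
python3 - <<'E'
from fit import *
def wed(dz=0):
    f=lambda h,z:[[x,y,z] for x in(-25,25) for y in(-(4+.4*h),0)]
    return [np.array(f(42,48+dz)+f(68,74+dz),float),box(-25,25,-31.2,0,74+dz,80+dz),box(-20,20,-22,-2,80+dz,116+dz)]
for c in("scene","top"):
    im=cv2.cvtColor(r.grab_frame(c),cv2.COLOR_RGB2BGR);cv2.imwrite(f"pics/miss_{c}.png",im)
    roi={"top":(335,400,190,260),"scene":(85,160,120,245)}[c]
    for t,g in(("before",cv2.imread(f"pics/two_{c}.png")),("now",im)):
        m=masks(g,'orange',roi)>.5; v,u=np.nonzero(m); print(c,t,m.sum(),u.min(),u.max(),v.min(),v.max(),u.mean().round(1),v.mean().round(1))
        if c=="top": print(fit({c:masks(g,'orange',roi)},wed(),(486,-241,np.radians(88.3))))
    print(c,[(np.round(d["xyz"]).tolist(),round(d["conf"],2)) for d in r.boxes_of("wedge",c)])
for c in ("top","scene"):
  im=cv2.imread(f"pics/miss_{c}.png");hs=cv2.cvtColor(im,cv2.COLOR_BGR2HSV)
  k=cv2.inRange(hs,(3,120,60),(24,255,255));n,l,st,ce=cv2.connectedComponentsWithStats(k)
  print(c,[(st[i].tolist()) for i in range(1,n) if st[i,4]>15])
E
```

```text
scene before 242 101 125 163 186 113.3 172.1
scene now 248 101 125 163 186 113.5 172.0
scene [([507.0, -233.0, 103.0], 0.51)]
top before 310 354 382 214 227 368.8 221.0
[ 486.37 -240.41   88.39    8.59]
top now 200 355 373 214 227 365.0 220.8
[ 485.84 -231.6    96.78   85.26]
top [([496.0, -224.0, 77.0], 0.79), ([497.0, 297.0, 83.0], 0.49)]
top [[238, 0, 174, 72, 3420], [300, 0, 16, 21, 63], [270, 16, 24, 3, 27], [255, 118, 9, 9, 63], [171, 190, 12, 4, 16], [400, 203, 16, 4, 52], [353, 214, 21, 14, 233], [210, 224, 11, 7, 17], [167, 231, 16, 3, 18], [185, 232, 4, 17, 20]]
scene [[67, 61, 42, 7, 120], [495, 136, 17, 9, 55], [261, 146, 42, 23, 557], [101, 163, 25, 24, 259], [252, 231, 13, 9, 102]]
```

The wedge hasn't moved. The fingers were still closing when I lifted, so I'll retry with more closing time.

```bash
python3 -m creep '{"translation":[[0,0,0],[0,0,0],[0,0,0],[0,0,0],[0,0,0],[0,0,0],[0,0,10],[0,0,30],[0,0,50],[0,0,70],[0,0,85],[0,0,95],[0,0,115],[0,0,125],[0,0,125],[0,0,125]],"yaw":[0,0,0,0,0,0,0,0,0,0,0,0,0,0,0,0],"claw":[-0.6,-0.6,-0.6,-0.6,-0.6,-0.6,-0.6,-0.6,-0.6,-0.6,-0.6,-0.6,-0.6,-0.6,-0.6,-0.6]}' | egrep 'pos|^force|width'
python3 -m creep '{"translation":[[0,0,0],[0,0,0],[0,0,0],[0,0,0],[0,0,0],[0,0,0],[0,0,0],[0,0,0],[0,0,0]],"yaw":[0,0,0,0,0,0,0,0,0],"claw":[1,1,1,1,1,1,1,1,1]}' 55
```

```text
tool_pos: [495.8, -243.9, 88.6]
force: [0.7, 0.3, -0.2]
grip_width: 73.7
time_s: 37.1
tool_pos: [495.3, -243.7, 88.0]
ee_rot: [0.015, 1.0, -0.0, -0.0]
force: [0.3, -0.6, 0.8]
grip_width: 0.4
grip_force: 0.0
```

```bash
python3 - <<'E'
from fit import *
for c in("scene","top"):
    im=cv2.cvtColor(r.grab_frame(c),cv2.COLOR_RGB2BGR);cv2.imwrite(f"pics/miss2_{c}.png",im)
    roi={"top":(335,400,190,260),"scene":(85,160,120,245)}[c]
    for t,g in(("before",cv2.imread(f"pics/two_{c}.png")),("now",im)):
        m=masks(g,'orange',roi)>.5; v,u=np.nonzero(m); print(c,t,m.sum(),u.min(),u.max(),v.min(),v.max(),u.mean().round(1),v.mean().round(1))
        if c=="scene":
            print("\n".join("".join(("#" if m[v,u] else ("b" if masks_b[v,u]>.5 else ".")) for u in range(95,140)) for v in range(155,205,2)) if (masks_b:=masks(g,'blue',(80,160,120,245))) is not None else 0)
    print(c,[(np.round(d["xyz"]).tolist(),round(d["conf"],2)) for l in("wedge",) for d in r.boxes_of(l,c)])
print(pj("scene",[[495,-244,116],[495,-244,88],[505,-224,116],[505,-264,116],[485,-224,116]]).round(1), pj("scene",r.state()["tool_pos"]))
E
```

```text
scene before 242 101 125 163 186 113.3 172.1
.............................................
.............................................
.............................................
.............................................
.....................#.......................
.......################......................
......##################.....................
......##################.....................
.......##################....................
.......##########....####....................
......bbbbbbbbbbbbbbbb######.................
......bbbbbbbbbbbbbbbb.######................
......bbbbbbbbbbbbbbbb.######................
.......bbbbbbbbbbbbbbbb.######...............
........bbbbbbbbbbbbbbb.######...............
........bbbbbbbbbbbbbbbb.######..............
.........bbbbbbbbbbbbbbbb...b................
........bbbbbbbbbbbbbbbbbbbbbbb..............
.....bbbbbbbbbbbbbbbbbbbbbbbbbb..............
....bbbbbbbbbbbbbbbbbbbbbbbbbbbb.............
.....bbbbbbbbbbbbbbbbbbbbbbbbbbb.............
.....bbbbbbbbbbbbbbbbbbbbbbbbbbbb............
......bbbbbbbbbbbbbbbbbbbbbbbbbb...........
[... 819 characters left out ...]
......
........bbbbbbbbbbbbbbbb.######..............
.........bbbbbbbbbbbbbbbb...bb...............
........bbbbbbbbbbbbbbbbbbbbbbb..............
....bbbbbbbbbbbbbbbbbbbbbbbbbbb..............
....bbbbbbbbbbbbbbbbbbbbbbbbbbbb.............
.....bbbbbbbbbbbbbbbbbbbbbbbbbbb.............
.....bbbbbbbbbbbbbbbbbbbbbbbbbbbb............
......bbbbbbbbbbbbbbbbbbbbbbbbbb.............
......bbbbbbbbbbbb...........................
.............................................
scene [([504.0, -235.0, 106.0], 0.74)]
top before 310 354 382 214 227 368.8 221.0
top now 39 368 375 215 223 370.9 217.8
top []
[[109.3 165.1]
 [111.8 175. ]
 [118.1 165.9]
 [100.4 168.6]
 [117.9 161.8]] [[111.90176787 175.08854979]]
```

```bash
python3 - <<'E'
from fit import *
g=cv2.imread("pics/miss2_scene.png");o=masks(g,'orange',(80,160,100,245))>.5;b=masks(g,'blue',(80,160,100,245))>.5
gr=cv2.cvtColor(g,cv2.COLOR_BGR2GRAY)
for v in range(118,190,2): print(v,"".join("#" if o[v,u] else "b" if b[v,u] else " .:-=+*"[0:7][min(6,gr[v,u]//28)] for u in range(70,150)))
from workcell import r
s=r.state();print(s["tool_pos"],s["grip_width"])
for z in(88,140,190): print(z,pj("scene",[[495.3,-243.7,z]]).round(1))
E
```

```text
118 ==-. .:::::::::::.......                                ..      ...:..::::::::::
120 ....                                .......::::::::::::--==-::::::::::::::::::::
122                     .....::##::::::##:......:=-:::::::::::::::::::::::::::::::::
124    ..........::###########...:.       . .   .::::::::::::::::....:::::::::::::::
126 :::--========-..            :.... ... .   :::...::::::::::::......::::::::::::::
128 ============-. .......   .....            ...............:::::::::::::::::::-===
130 ======----:::.            .....            .:::::::::::::::::::::::..:::::-=====
132 ::::::::::.....           ...::.            .::::::::::::::::::::::::::=========
134 ....::::-====-:            ...-:    .....:::::::::::::::::::::::::::-===========
136 ==============-.     ....::::.:==-::::::.:::::::::::::::::::::::-===============
138 ======================-:::::::.-=-::::::.:::::::::::::::::::::::-===============
140 =======================-::::::..  .:::::::::::::::::::::::::::::================
142 =======================-:::::::.  ..:::::.::::::::::::::::::::::-===========
[... 1382 characters left out ...]
=================:bbbbbbbbbbbbbbbb:######:::::::===================
178 ==============================-bbbbbbbbbbbbbbbb.######::::::::==================
180 ==============================-:bbbbbbbbbbbbbbbb#######:::---===================
182 ==============================-:bbbbbbbbbbbbbbbb.######--=++====================
184 =============================-:::bbbbbbbbbbbbbbbb.#####:-----::-================
186 ============================-::-:bbbbbbbbbbbbbbbb..####.-----:..-==========-::::
188 ==========================-:::---:bbbbbbbbbbbbbbbbbbbbbb:--:::..:======-::::::::
[ 495.24369516 -243.71508739   87.95588816] 0.04956383206538954
88 [[111.9 175.1]]
140 [[107.2 156.4]]
190 [[102.3 137.3]]
```

```bash
python3 - <<'E'
from h import *
print("rel1 near finger tip seen at",(200+340/6,105+250/6))
for z in(88,98,108,118): print(z,pj("scene",[[513,118,z],[525,118,z],[525,108,z],[525,128,z]]).round(1).tolist())
print("lift1 tips seen", 65+(450-400)/4,105+165/4, 65+(555-400)/4,105+155/4)
for z in(217,227,237,247): print(z,pj("scene",[[634,-226,z],[634,-272,z],[644,-226,z],[644,-272,z]]).round(1).tolist())
E
```

```text
rel1 near finger tip seen at (256.6666666666667, 146.66666666666666)
88 [[256.2, 155.6], [257.6, 157.8], [254.0, 158.4], [261.3, 157.2]]
98 [[256.2, 152.2], [257.6, 154.4], [253.9, 155.0], [261.3, 153.8]]
108 [[256.2, 148.9], [257.7, 151.0], [253.9, 151.6], [261.4, 150.4]]
118 [[256.2, 145.4], [257.7, 147.6], [253.9, 148.1], [261.4, 147.0]]
lift1 tips seen 77.5 146.25 103.75 143.75
217 [[107.6, 154.5], [82.7, 158.1], [107.6, 156.9], [82.4, 160.7]]
227 [[106.5, 150.0], [81.4, 153.6], [106.5, 152.4], [81.1, 156.1]]
237 [[105.4, 145.4], [80.0, 149.0], [105.3, 147.8], [79.7, 151.5]]
247 [[104.2, 140.8], [78.6, 144.3], [104.1, 143.2], [78.3, 146.8]]
```

Comparing images with the state shows the real fingertips sit about 27 mm above the reported TCP height. The wedge block therefore has to be taken at a reported z of about 62. Retrying.

```bash
python3 -m creep '{"translation":[[0,0,-5],[0,0,-5],[0,0,-5],[0,0,-5],[0,0,-5],[0,0,-5],[0,0,-5],[0,0,-5],[0,0,-5],[0,0,-5],[0,0,-5],[0,0,-5]],"yaw":[0,0,0,0,0,0,0,0,0,0,0,0],"claw":[-0.7,-0.7,-0.7,-0.7,-0.7,-0.7,-0.7,-0.7,-0.7,-0.7,-0.7,-0.7]}' | egrep 'pos|^force|width'
python3 -m creep '{"translation":[[0,0,10],[0,0,20],[0,0,25],[0,0,29],[0,0,29],[0,0,29],[0,0,29],[0,0,29],[0,0,29],[0,0,29],[0,0,29],[0,0,29],[0,0,29],[0,0,29]],"yaw":[0,0,0,0,0,0,0,0,0,0,0,0,0,0],"claw":[-0.7,-0.7,-0.7,-0.7,1,1,1,1,1,1,1,1,1,1]}' 55
python3 plan.py
```

```text
tool_pos: [495.3, -243.7, 93.0]
force: [0.2, -0.9, 0.7]
grip_width: 78.1
time_s: 40.55
tool_pos: [495.3, -243.8, 64.1]
ee_rot: [0.015, 1.0, -0.0, 0.0]
force: [-0.6, 1.0, 3.7]
grip_width: 39.6
grip_force: 54.9
t 40.55 pos [ 495.3 -243.8   64.1] ty 88.32 tilt [ 0.0001 -0.0002] F [-0.6  1.   3.7] w 39.6 gf 54.9 q [ 0.79  0.52 -0.5   1.91  0.34  0.79  1.64]
```

```bash
python3 -m creep '{"translation":[[0,0,-10],[0,0,-40],[0,0,-75],[1,10,-100],[2,45,-100],[4,85,-100],[6,125,-100],[8,165,-100],[10,205,-100],[12,245,-100],[14,280,-100],[15,305,-100],[15,317,-100],[15,317,-100],[15,317,-100]],"yaw":[0,0,0,5,14,23,32,41,50,59,68,77,86,91.1,91.1],"claw":[1,1,1,1,1,1,1,1,1,1,1,1,1,1,1]}' 55
python3 -m creep '{"translation":[[0,0,0],[0,0,0]],"yaw":[0,0],"claw":[1,1]}' >/dev/null
python3 plan.py 489.5 73.5 164 -2.8
cat > wf.py <<'E'
from fit import *
im=cv2.cvtColor(r.grab_frame("scene"),cv2.COLOR_RGB2BGR);cv2.imwrite("pics/wh.png",im)
s=r.state();z=s["tool_pos"][2]-58
f=lambda h:[[x,y,z+h] for x in(-25,25) for y in(-(4+.4*h),0)]
W=[np.array(f(0)+f(68),float),box(-25,25,-31.2,0,z+68,z+74),box(-20,20,-22,-2,z+74,z+85)]
print(fit({"scene":masks(im,'orange',(215,262,70,170))},W,(490,s["tool_pos"][1]+12,-.05)), s["tool_pos"])
m=masks(im,'orange',(215,262,70,170))>.5
print([(v,int(np.nonzero(m[v])[0].min()),int(np.nonzero(m[v])[0].max())) for v in range(80,170,3) if m[v].any()])
b=masks(im,'blue',(225,265,125,186))>.5
print([(v,int(np.nonzero(b[v])[0].min()),int(np.nonzero(b[v])[0].max())) for v in range(125,186,5) if b[v].any()])
for y in(81,85,89):
    R=cv2.Rodrigues(np.array([0,0,np.radians(-2.8)]))[0]
    print(y,pj("scene",np.array([[25,0,z],[25,0,z+68],[25,-4,z],[25,-31.2,z+68]])@R.T+[490,y,0]).round(1).tolist())
E
python3 wf.py
```

```text
time_s: 42.42
tool_pos: [489.3, 73.8, 164.1]
ee_rot: [0.723, 0.69, -0.0, 0.0]
force: [-0.8, -0.1, -0.6]
grip_width: 39.7
grip_force: 54.9
t 42.67 pos [489.5  73.3 164. ] ty -2.75 tilt [-0.0001 -0.    ] F [ 0.3  0.1 -1.1] w 39.6 gf 54.9 q [ 0.15  0.27 -0.43  1.97  0.14  0.93 -0.39]
shift [ 0.2 -0.  -0. ] yaw 0.0 xdir [0.048 0.999] ydir [ 0.999 -0.048]
[492.47  82.28  -3.11  50.83] [489.52656156  73.31986355 163.97028613]
[(107, 231, 232), (110, 231, 232), (113, 231, 232), (116, 231, 232), (119, 228, 232), (122, 227, 239), (125, 229, 241), (128, 230, 241), (131, 232, 241), (134, 233, 242), (137, 235, 242), (140, 236, 242), (143, 238, 242), (146, 240, 243), (149, 241, 243)]
[(140, 250, 251), (145, 244, 253), (150, 245, 253), (155, 241, 254), (160, 240, 257), (165, 242, 257), (170, 245, 257), (175, 246, 257), (180, 246, 257)]
81 [[242.2, 152.1], [241.6, 127.9], [240.7, 152.3], [229.2, 129.4]]
85 [[243.7, 151.9], [243.2, 127.7], [242.2, 152.1], [230.8, 129.2]]
89 [[245.2, 151.7], [244.7, 127.5], [243.7, 151.9], [232.4, 128.9]]
```

```bash
python3 -m creep '{"translation":[[0.5,0,10],[1,0,20],[1.5,0,28],[1.5,0,35],[1.5,0,40],[1.5,0,40],[1.5,0,40]],"yaw":[0,0,0,0,0,0,0],"claw":[1,1,1,1,1,1,1]}'|egrep 'pos|^force'
for i in 1 2 3; do python3 -m creep '{"translation":[[0.4,0,1],[0.8,0,2],[1.2,0,3],[1.2,0,3]],"yaw":[0,0,0,0],"claw":[1,1,1,1]}'|egrep 'pos|^force'; done
```

```text
tool_pos: [489.0, 75.0, 123.2]
force: [0.7, 0.2, -0.4]
tool_pos: [489.6, 76.3, 120.8]
force: [-0.0, 0.4, -0.2]
tool_pos: [489.7, 77.3, 117.8]
force: [0.7, -1.3, -0.4]
tool_pos: [489.7, 78.3, 114.8]
force: [0.4, -2.0, -1.2]
```

```bash
for i in 1 2 3 4; do python3 -m creep '{"translation":[[0.3,0,1],[0.6,0,2],[0.9,0,3],[0.9,0,3]],"yaw":[0,0,0,0],"claw":[1,1,1,1]}'|egrep 'pos|^force'|tr '\n' ' '; echo; done
```

```text
tool_pos: [489.8, 79.3, 111.9] force: [0.1, -3.9, 0.3] 
tool_pos: [489.8, 80.1, 108.8] force: [0.5, -5.3, 0.6] 
tool_pos: [489.9, 81.4, 105.9] force: [-0.2, -4.5, 0.1] 
tool_pos: [489.9, 82.2, 102.8] force: [-0.0, -4.4, 0.5]
```

```bash
for i in 1 2 3 4; do python3 -m creep '{"translation":[[0,0,0.7],[0,0,1.4],[0,0,2],[0,0,2]],"yaw":[0,0,0,0],"claw":[1,1,1,1]}'|egrep 'pos|^force'|tr '\n' ' '; echo; done
```

```text
tool_pos: [490.2, 82.6, 101.1] force: [0.1, -3.8, 2.5] 
tool_pos: [490.5, 83.0, 99.8] force: [-1.7, -1.6, 8.6] 
tool_pos: [490.9, 83.3, 98.9] force: [-3.8, -3.2, 18.1] 
tool_pos: [491.5, 83.6, 98.0] force: [-5.6, -4.1, 24.8]
```

```bash
for i in 1 2; do python3 -m creep '{"translation":[[0,0,0],[0,0,0],[0,0,0],[0,0,0]],"yaw":[0,0,0,0],"claw":[1,1,1,1]}'|egrep 'pos|^force'|tr '\n' ' '; echo; done; python3 plan.py
python3 - <<'E'
from fit import *
im=cv2.cvtColor(r.grab_frame("scene"),cv2.COLOR_RGB2BGR);cv2.imwrite("pics/fin.png",im)
old=cv2.imread("pics/scene0.png");o=masks(im,'orange',(225,262,70,190))>.5;b=masks(im,'blue',(225,275,70,186))>.5;rd=masks(im,'red',(215,262,130,205))>.5
gr=cv2.cvtColor(im,cv2.COLOR_BGR2GRAY)
for v in range(110,198,2): print(v,"".join("#" if o[v,u] else "b" if b[v,u] else "r" if rd[v,u] else " .:-=+*"[min(6,gr[v,u]//28)] for u in range(215,285)))
# pan shift: yellow mask centroid change
y=lambda i:np.array([(lambda w:(w*np.arange(512)[None]).sum()/w.sum())(cv2.inRange(cv2.cvtColor(i,cv2.COLOR_BGR2HSV)[145:172,276:306],(20,120,80),(35,255,255)).astype(float)@np.eye(30,512))])
print(y(old),y(im))
for f in("bar","stop","pan"):pass
E
```

```text
tool_pos: [491.5, 83.6, 98.0] force: [-5.8, -2.7, 25.5] 
tool_pos: [491.5, 83.6, 98.0] force: [-5.5, -3.3, 24.6] 
t 50.1 pos [491.5  83.6  98. ] ty -2.64 tilt [0.0037 0.0001] F [-5.5 -3.3 24.6] w 39.7 gf 55.0 q [ 0.11  0.37 -0.41  2.02  0.2   0.78 -0.47]
110 ==============:  .:.            .....::::::::::-======================
112 ==============-. ::.:::::::::::::::::::::::::::-======================
114 -==============-. ..:::::::::::::::::::::::..:-=======================
116 -================-:.::::.:::::::::::::::::...:-=======================
118 ==================::::....::::::::::::::::::::-=======================
120 ==================-::::.::::::::::::::::::::::-=======================
122 ==================-:.::::::::::::-----================================
124 ==================-:   .:::::::::-====================================
126 ===================:   .:::::::::=====================================
128 ===================:   ..::::::::=====================================
130 ===================-:##..:::::::-=====================================
132 ================
[... 1782 characters left out ...]
0 =====-=+++++=----:rrrrrrrrrrrrr:bbbbbbbbbbbb:::::::-::::-::---::::::::
182 ======-=+++++=---:rrrrrrrrrrrr:-:bbbbb---+++=::::::::-:::-:-::::::-:::
184 =======-=+++++++=-:rrrrrrrrrrrr:------=++++++=:::::::--::-::::::-::::-
186 =======--++++++++=-:rrrrrrrrrrr:-------=+++++=-::::::::::::-:::::::::-
188 ========-=+++++=----:rrrrrrrrrr:--------++++++=-:::::::::::-::-------:
190 ========-:=+++++=----:rrrrrrrrr==-=+++++++++++++=::::--:::------=---::
192 =========--=+++++++=-:rrrrrrrrr=+++++++++++++++++=---:::::::..........
194 ==========--+++++++++=:rrrrrrrr=+++++++++=-::::::.........::---==-----
196 ===========-=++++++++++=---+==--::::.:........:::::-=-=-----------=---
[10.05630027] [10.34625323]
```

The stack is tight: the spacers are upright, the wedge is seated, and a steady push of about 25 N is holding. Handing in.

```bash
python3 -c "
from workcell import r
print(r.hand_in())"
```

```text
the job is handed in; nothing more can be done
None
```

Job handed in: two spacers stand upright between the pan and the wedge, the wedge is held down at about 25 N, and the third spacer is still in the rack; I inferred that the pan reached its stop from the rising push force and did not see it directly.

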